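# Stack the acrylic jars and set the drier bottle apart

### The job

Tidy the small paint containers: stack the three acrylic jars that stand out on the open table (not the ones along its back edge) upright on the middle of the round cork coaster, teal jar at the bottom, orange jar on it and violet jar on top, each centred on the one below, and stand the amber drier bottle upright by itself on the middle of the square white tile. Do not tip any of them over, and leave everything else on the table where it is.

Things in the scene. Friction and masses are not known exactly. Their poses are not given: they have to be found in the camera images.
- teal_jar_mid (a point): round acrylic paint jar with a teal band and a BLACK lid, 58 mm diameter, 66 mm tall, closed (lid fixed, flat top), about 0.16 kg, standing upright on the table (a look-alike fixed at the far back edge of the table, more than 0.8 m from the robot, is not meant); the point is its centre, 33 mm above its underside; z is its upright axis. Straight sides, graspable at mid-height across any diameter.
- orange_jar_mid (a point): round acrylic paint jar with an orange band and a white lid, 58 mm diameter, 66 mm tall, closed (lid fixed, flat top), about 0.16 kg, standing upright (a look-alike fixed at the far back edge of the table, more than 0.8 m from the robot, is not meant); the point is its centre, 33 mm above its underside; z is its upright axis. Graspable at mid-height across any diameter.
- violet_jar_mid (a point): round acrylic paint jar with a violet band and a white lid, 50 mm diameter, 58 mm tall (smaller than the other two), closed (lid fixed, flat top), about 0.16 kg, standing upright; the point is its centre, 29 mm above its underside; z is its upright axis. Graspable at mid-height across any diameter.
- amber_bottle_mid (a point): small amber-brown drier bottle with a black cap, 31 mm diameter, 74 mm tall, about 0.06 kg, standing upright; the point is its centre, 37 mm above its underside; z is its upright axis. Grasp the cylindrical body, about 30 mm above the underside (above 45 mm it narrows to the cap).
- coaster_top (a point): middle of the upper face of the round cork coaster with a pale wooden rim: 88 mm diameter, 8 mm thick, fixed to the table; the point is on its upper face, 8 mm above the table; z up
- tile_top (a point): middle of the upper face of the square white glazed tile with a thin blue line along its edge: 84 x 84 mm, 8 mm thick, fixed to the table; the point is on its upper face, 8 mm above the table; z up
- glass_jar: bystander, leave alone: open clear glass jar, 62 mm diameter, 74 mm tall, with some old cream-coloured medium at its bottom; origin at the centre of its underside
- twin_dipper: bystander, leave alone: pair of small joined grey metal cups, 39 x 81 x 22 mm, long axis along its y; origin at the centre of its underside
- rubber_eraser: bystander, leave alone: white eraser in a blue sleeve, 25 x 48 x 14 mm, long axis along its y; origin at the centre of its underside
- green_tube: bystander, leave alone: lying paint tube with a green band and black cap, 39 x 133 x 30 mm, long axis along its y; origin at the centre of its underside
There are look-alikes about, which are no part of the job. What is shaped like the part that bears teal_jar_mid but yellow is not meant.

How it is judged:
At the end, for the whole second after the job is handed in: Teal jar on the coaster and amber bottle on the tile (15 mm), orange jar on teal, violet on orange (12 mm), each upright within 0.15 rad, seated within 6 mm in height and at rest; glass jar, dipper, eraser, green tube within 20 mm of their start (horizontal distance between teal_jar_mid and coaster_top below 0.015 m and z of teal_jar_mid in the frame of coaster_top between 0.027 and 0.039 m and horizontal distance between orange_jar_mid and teal_jar_mid below 0.012 m and z of orange_jar_mid in the frame of teal_jar_mid between 0.06 and 0.072 m and horizontal distance between violet_jar_mid and orange_jar_mid below 0.012 m and z of violet_jar_mid in the frame of orange_jar_mid between 0.056 and 0.068 m and horizontal distance between amber_bottle_mid and tile_top below 0.015 m and z of amber_bottle_mid in the frame of tile_top between 0.031 and 0.043 m and angle between each of teal_jar_mid, orange_jar_mid, violet_jar_mid, amber_bottle_mid's own z axis and vertical below 0.15 rad and linear speed of each of teal_jar, orange_jar, violet_jar, amber_bottle below 0.02 m/s and distance of each of glass_jar, twin_dipper, rubber_eraser, green_tube from where it was at the start of the episode below 0.02 m); the robot touches nothing.
It fails at once if one of the jars or the amber bottle is tipped over (angle between any of teal_jar_mid, orange_jar_mid, violet_jar_mid, amber_bottle_mid's own z axis and vertical above 0.7 rad).
It fails at once if the glass jar, dipper, eraser or green tube is shoved away (distance of any of glass_jar, twin_dipper, rubber_eraser, green_tube from where it was at the start of the episode above 0.03 m).
It also fails if it takes over 136 s, if anything falls off the work surface, if the arm or the gripper's body presses on something with over 40 N, if the wrist force passes 120 N, or if a joint passes its speed limit or range.

### The arm

A 6-joint arm with a two-finger parallel gripper is mounted at the origin on a cart in front of the work surface, level with it; the furniture and walls round the work are solid. World frame = base frame: x ahead of the robot, y to its left, z up, the work surface at z = 0. Lengths are in m, angles in rad, forces in N, time in s.
With the tool pointing down it reaches from about 0.35 to 0.925 m from the base axis. Payload 6.4 kg.
Tool frame: the origin (TCP) lies at the very end of the fingers, on their centre line; the grasp point (between the pads) lies ctrl.grip_point_offset behind it (ctrl.grip_point_offset is the distance from the TCP to the grasp point, in m); z points along the fingers, y is the line along which they close (so a half turn about z gives the same grasp; the last joint's range is limited). The gripper opens to 94 mm and grips with 3 to 60 N. Pads are 16 mm wide; open, the fingers measure 119 mm over their backs; the gripper's body (75 mm by 177 mm) begins 78 mm behind the grasp point.
Start: joints at [-1.313, 0.245, 1.558, -0, 1.339, -0.174], TCP at [0.272, -0.59, 0.205] pointing down, gripper open.
Joint ranges: [-3.13, 3.13], [-1.02, 2.26], [0.13, 2.54], [-0.95, 4.09], [0.21, 2.88], [-2.74, 2.74]. Speed limits (rad/s): [2.57, 2.57, 3.14, 3.14, 3.14, 3.14].

### API

Orientations are given as a 3x3 rotation matrix whose columns are the frame's x, y, z axes.
In Python, from plant import readout, eyes, ctrl gives the robot as it stands.
- The arm moves only by the tool drive_tool, never from a script. Its argument "steps" is a list of rows, each an object with "dp": the shift along the tool's x, y, z in m, a list of three; "angular": the turn, a rotation vector about the tool's x, y, z in rad, a list of three. A call has 1 to 8 rows; each row is the pose to reach, as a shift and turn from the pose commanded when the call began, along the tool's axes at that moment; what a row does not reach only later rows make up. A row lasts 1/8 s, in which the tool goes at most 62.5 mm and 10.7 degrees, less where a joint would pass 70% of its speed; a pose out of reach is approached as far as the arm can. A call with a gripper value outside its range is refused whole. "hand" is the closure, from 0 (fully open) to 1 (shut), set as the call begins (left out, the last holds). The fingers move at their own pace and stop on an object; the grip force is fixed at half the most. Time passes only in rows, so rows that repeat a pose let the fingers close. It gives the time, the measured TCP pose, the force, the opening and the grip force at its end, in the units of the state.
- readout.get_obs(): the state, without advancing time (a new reading comes with each control period).
- eyes.camera(name): name is "scene" or "top" or "wrist"; returns (picture, depth): 420x560x3 uint8, red, green, blue; 420x560 float32, m along the optical axis (not along the pixel's ray), 0 where there is no reading.
- eyes.camera_model(name): a dict with "intrinsics" (3x3 intrinsics, pixels), "extrinsics" (4x4, takes a point from world to camera coordinates). Camera axes: x right, y down, z forward; pixel columns grow to the right and rows downward; lengths in m; the calibration is good to about 2 mm. The wrist camera is an equidistant fisheye: a pixel r from the principal point sees the ray r / f radians off the axis. A picture is of the moment at which its call begins: read the wrist's pose just before it. camera_model takes no time and is no camera call; for the wrist camera it gives the pose at the moment of the call.
- ctrl.hand_in(): hands the job in; it is judged then, once.
The state is a dict: "time_s": time; "qpos": joint angles; "joint_velocities": joint speeds; "joint_efforts": joint torques, N m; "tcp_pos": TCP position; "tcp_rot": TCP orientation; "force": force on the tool from outside, world axes, zero at the start; "torque": the same for the moment, N m; "width": opening from 0.0 (shut) to 1.0 (fully open); "grasp_force": force on a finger pad.
Only numpy, scipy, OpenCV 4.12 (cv2) and the standard library are available. Lean on these libraries where they do the work, as an engineer would, in place of code of your own. Each camera call takes 0.05 s, during which the arm holds its last target. There are 200 camera calls.

## Working session

There is one attempt and no reset: what is moved stays moved. The work goes in short steps, Python scripts to look and compute and a tool call to move; the robot and the scene stay as the last step left them, time stands still between calls to the robot, and variables do not carry over. Pictures are saved under pics/ and viewed, at most 14 in all, crops included, and the job is handed in when it is done.

Besides the shell and the picture viewer there is one more tool, called after "Request:" by a JSON object that holds its "api" and its "payload". drive_tool: Moves the arm, as the interface text tells. Its arguments: {"type":"object","properties":{"steps":{"type":"array","items":{"type":"object","properties":{"dp":{"type":"array","items":{"type":"number"}},"angular":{"type":"array","items":{"type":"number"}}}}},"hand":{"type":"number"}},"required":["steps"]}

```bash
mkdir -p pics
cat > h.py <<'E'
import numpy as np, cv2
from plant import readout, eyes, ctrl
def snap(n,f=None):
    p,d=eyes.camera(n); m=eyes.camera_model(n)
    if f: cv2.imwrite('pics/'+f,p[:,:,::-1])
    return p,d,np.array(m['intrinsics']),np.array(m['extrinsics'])
def cloud(d,K,E):
    v,u=np.indices(d.shape); P=np.stack([(u-K[0,2])/K[0,0]*d,(v-K[1,2])/K[1,1]*d,d],-1)
    R,t=E[:3,:3],E[:3,3]; return (P-t)@R
E
python3 - <<'E'
from h import *
for n in('top','scene'):
    p,d,K,E=snap(n,n+'0.png'); np.savez(n+'0.npz',p=p,d=d,K=K,E=E)
    print(n,K,-E[:3,:3].T@E[:3,3],E[2,:3])
o=readout.get_obs(); print({k:np.round(v,3) for k,v in o.items()},ctrl.grip_point_offset)
E
```

```text
top [[540.06540337   0.         269.39811961]
 [  0.         540.06540337 209.21475615]
 [  0.           0.           1.        ]] [0.28228247 0.06585489 1.66365109] [ 1.31318825e-01  2.02426314e-04 -9.91340166e-01]
scene [[534.53567262   0.         289.74297358]
 [  0.         534.53567262 206.14679675]
 [  0.           0.           1.        ]] [-0.35212985  0.6134935   1.01876998] [ 0.61778301 -0.39732837 -0.67858258]
{'time_s': np.float64(0.1), 'qpos': array([-1.313,  0.246,  1.559, -0.   ,  1.339, -0.174]), 'joint_velocities': array([ 0.   , -0.001, -0.003, -0.001,  0.001,  0.   ]), 'joint_efforts': array([-1.0000e-03, -4.1691e+01, -3.1553e+01,  6.9000e-02,  3.1000e-02,
       -0.0000e+00]), 'tcp_pos': array([ 0.272, -0.59 ,  0.204]), 'tcp_rot': array([[ 0.908,  0.418, -0.   ],
       [ 0.418, -0.908,  0.002],
       [ 0.   , -0.002, -1.   ]]), 'force': array([-0.067, -0.159,  0.001]), 'torque': array([-0.007,  0.006, -0.012]), 'grasp_force': np.float64(0.0), 'width': np.float64(0.999)} 0.0188
```

View pics/top0.png

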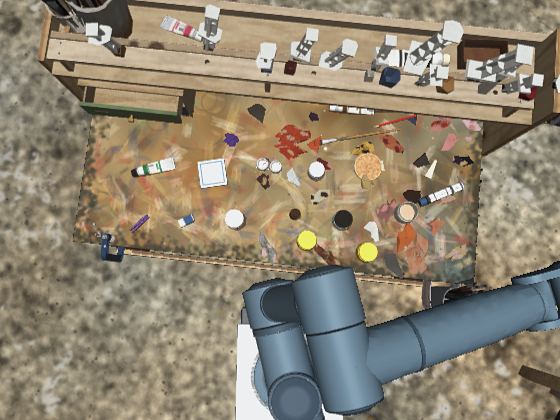

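View pics/scene0.png

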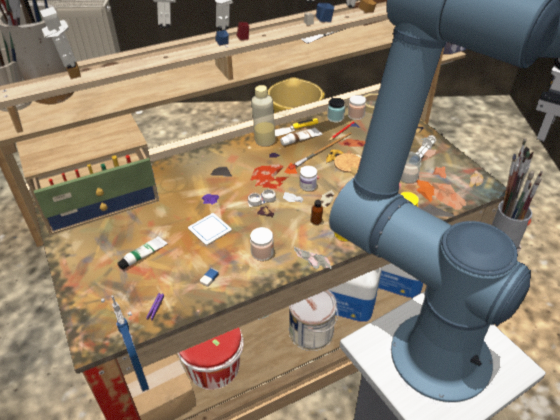

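Top view: tile at about (212,174), coaster (369,166), black-lidded teal jar (342,219), amber bottle (294,215) and white-lidded jars at (234,219) and (316,170). The yellow look-alikes are at (307,240) and (367,252), the glass jar at (406,213). Next I measure them from depth.

Run:
```python
from h import *
z=np.load('top0.npz'); p,d=z['p'],z['d']; C=cloud(d,z['K'],z['E'])
hsv=cv2.cvtColor(p,cv2.COLOR_RGB2HSV)
for n,(u,v),h in [('teal',(342,219),.066),('wA',(234,219),.066),('wB',(316,170),.058),('amber',(294,215),.074),('glass',(406,213),.074),('y1',(307,240),.066),('y2',(367,252),.066),('dip',(270,166),.022)]:
    w=C[v-16:v+17,u-16:u+17].reshape(-1,3); zz=w[:,2]; top=np.percentile(zz[zz<.12],97)
    m=(zz>top-.006)&(zz<top+.006); q=w[m]
    (c,r)=cv2.minEnclosingCircle(q[:,:2].astype(np.float32)); print(n,'top',top.round(4),'mean',q.mean(0).round(4),'circ',np.round(c,4),'dia',round(2*r,4),m.sum())
for n,(u,v) in [('tile',(212,174)),('coaster',(369,166))]:
    print(n,C[v,u].round(4)); w=C[v-25:v+26,u-25:u+26].reshape(-1,3); m=(w[:,2]>.005)&(w[:,2]<.02); m&=np.linalg.norm(w[:,:2]-C[v,u,:2],axis=1)<.062
    q=w[m]; print(q.mean(0).round(4),m.sum(),np.median(q[:,2]).round(4),cv2.minAreaRect(q[:,:2].astype(np.float32)))
print('table',np.median(C[190:200,220:280,2]))
s=cv2.imread('pics/scene0.png'); cv2.imwrite('pics/s0c.png',cv2.resize(s[140:290,190:440],None,fx=3,fy=3,interpolation=cv2.INTER_CUBIC))
```

```text
teal top 0.0714 mean [ 0.4686 -0.153   0.0691] circ [ 0.4683 -0.1533] dia 0.0544 180
wA top 0.071 mean [0.4649 0.1722 0.0687] circ [0.4649 0.1714] dia 0.0548 185
wB top 0.0627 mean [ 0.6178 -0.0742  0.0609] circ [ 0.6187 -0.0738] dia 0.0464 126
amber top 0.0678 mean [ 0.4703 -0.0216  0.0695] circ [ 0.4611 -0.031 ] dia 0.0784 26
glass top 0.0741 mean [ 0.4946 -0.346   0.0738] circ [ 0.4942 -0.3464] dia 0.0575 64
y1 top 0.0712 mean [ 0.4059 -0.0457  0.069 ] circ [ 0.4051 -0.046 ] dia 0.054 192
y2 top 0.0715 mean [ 0.3714 -0.2256  0.0692] circ [ 0.372  -0.2262] dia 0.055 181
dip top 0.0246 mean [0.6361 0.0706 0.0235] circ [0.6364 0.0711] dia 0.0792 81
tile [0.6088 0.2465 0.0117]
[0.6116 0.2459 0.0099] 704 0.0095 ((0.6071367263793945, 0.247113436460495), (0.11928606033325195, 0.11758048087358475), 67.46512603759766)
coaster [ 0.6424 -0.2427  0.0101]
[ 0.6419 -0.2395  0.0101] 739 0.0097 ((0.6436092257499695, -0.24350745975971222), (0.1197378933429718, 0.11853019148111343), 32.835445404052734)
table 0.0010127638480710464
```

View pics/s0c.png

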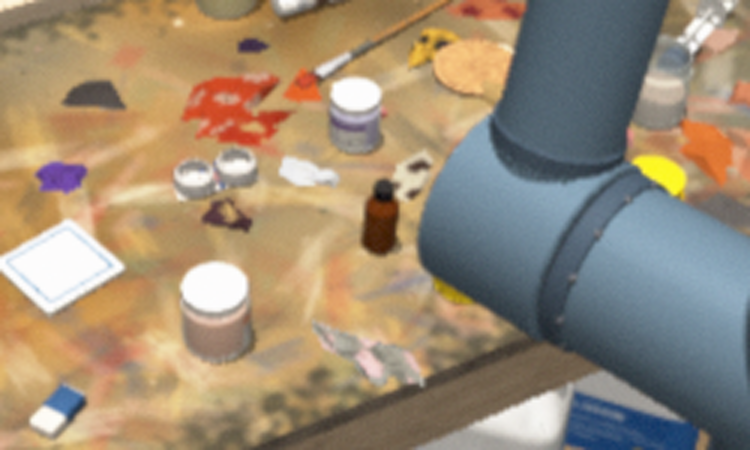

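The crop shows the violet-banded jar near (355,115), the amber bottle (380,215), a pale-orange-banded jar of full height (215,310), the tile and the coaster. Next I refine the tile, coaster and amber positions and check for obstacles near the start of the path.

Run:
```python
from h import *
z=np.load('top0.npz'); p,d,K,E=z['p'],z['d'],z['K'],z['E']; C=cloud(d,K,E)
def ray(uv,h):
    R,t=E[:3,:3],E[:3,3]; c=-R.T@t; uv=np.atleast_2d(uv); r=np.c_[(uv[:,0]-K[0,2])/K[0,0],(uv[:,1]-K[1,2])/K[1,1],np.ones(len(uv))]@R
    return c+r*((h-c[2])/r[:,2])[:,None]
def blob(mask,uv):
    n,l,s,c=cv2.connectedComponentsWithStats(mask.astype(np.uint8)); k=l[uv[1],uv[0]]; v,u=np.nonzero(l==k)
    return np.c_[u,v]
hsv=cv2.cvtColor(p,cv2.COLOR_RGB2HSV).astype(int)
def rep(n,b,h):
    w=ray(b.astype(float),h)[:,:2]; r=cv2.minAreaRect(w.astype(np.float32)); print(n,len(b),w.mean(0).round(4),'rect',np.round(r[0],4),np.round(r[1],4),round(r[2],1))
t=blob((hsv[...,1]<60)&(hsv[...,2]>190),(212,174)); rep('tile',t,.008)
# coaster by GrabCut in small window
def gc(u,v,a,r):
    m=np.full(p.shape[:2],cv2.GC_BGD,np.uint8); cv2.circle(m,(u,v),a,cv2.GC_PR_FGD,-1); cv2.circle(m,(u,v),r,cv2.GC_FGD,-1)
    cv2.grabCut(np.ascontiguousarray(p[...,::-1]),m,None,np.zeros((1,65)),np.zeros((1,65)),4,cv2.GC_INIT_WITH_MASK); return blob((m==1)|(m==3),(u,v))
rep('coaster',gc(369,166,22,10),.008)
rep('amber cap',blob(hsv[...,2]<95,(294,214)),.06)
for n,uv in(('wA',(234,219)),('wB',(316,170))): rep(n,blob((hsv[...,1]<60)&(hsv[...,2]>185),uv),.066 if n=='wA' else .058)
rep('teal',blob(hsv[...,2]<95,(342,219)),.066)
f=C.reshape(-1,3); 
s=np.load('scene0.npz'); f2=cloud(s['d'],s['K'],s['E']).reshape(-1,3)
g=np.vstack([f,f2]); m=(g[:,0]>.1)&(g[:,0]<.45)&(g[:,1]<-.36)&(g[:,1]>-.75)&(g[:,2]>.03); q=g[m]
H,_,_=np.histogram2d(q[:,0],q[:,1],bins=[np.arange(.1,.5,.05),np.arange(-.75,-.3,.05)]); 
for i in np.arange(.1,.45,.05):
    print(round(i,2),[round(float(q[(abs(q[:,0]-i-.025)<.025)&(abs(q[:,1]-j-.025)<.025)][:,2].max(initial=0)),2) for j in np.arange(-.75,-.36,.05)])
# sc: lids in scene picture 3D
K,E=s['K'],s['E']
for n,P in (('wA',(.465,.172,.066)),('wB',(.618,-.074,.058)),('amber',(.47,-.022,.074)),('coast',(.642,-.242,.008)),('tile',(.61,.246,.008))):
    c=E[:3,:3]@P+E[:3,3]; print(n,(c[:2]/c[2]*K[0,0]+K[:2,2]).round(1))
```

```text
tile 670 [0.6138 0.2475] rect [0.6142 0.2477] [0.0852 0.0829] 9.5
coaster 586 [ 0.6433 -0.241 ] rect [ 0.6423 -0.2405] [0.0858 0.0858] 44.8
amber cap 94 [ 0.4818 -0.0087] rect [ 0.4815 -0.0076] [0.0302 0.0299] 0.5
wA 272 [0.4666 0.1726] rect [0.4674 0.1712] [0.051  0.0537] 0.9
wB 188 [ 0.6203 -0.0742] rect [ 0.6208 -0.0743] [0.0466 0.0437] 26.6
teal 288 [ 0.4673 -0.1525] rect [ 0.4657 -0.1522] [0.053  0.0593] 63.8
0.1 [0.0, 0.0, 0.0, 0.0, 0.0, 0.0, 0.0, 0.0]
0.15 [0.0, 0.0, 0.0, 0.0, 0.55, 0.56, 0.6, 0.62]
0.2 [0.0, 0.0, 0.0, 0.49, 0.56, 0.58, 0.6, 0.62]
0.25 [0.0, 0.0, 0.23, 0.51, 0.55, 0.57, 0.59, 0.59]
0.3 [0.0, 0.0, 0.33, 0.51, 0.55, 0.55, 0.0, 0.0]
0.35 [0.0, 0.0, 0.0, 0.0, 0.0, 0.0, 0.0, 0.0]
0.4 [0.0, 0.0, 0.0, 0.0, 0.0, 0.0, 0.0, 0.0]
wA [261.2 234.8]
wB [308.6 171. ]
amber [324. 203.]
coast [349.1 161. ]
tile [210.5 227.8]
```

Run:
```python
from h import *
s=np.load('scene0.npz'); C=cloud(s['d'],s['K'],s['E'])
for uv in [(512,165),(520,150),(515,195),(510,215),(535,185),(505,200),(515,240),(425,145)]: print(uv,C[uv[1],uv[0]].round(3))
t=np.load('top0.npz'); C=cloud(t['d'],t['K'],t['E'])
for uv in [(450,290),(435,295),(465,292)]: print(uv,C[uv[1],uv[0]].round(3))
R=readout.get_obs()['tcp_rot']; print((R.T@(np.array([.467,-.153,.25])-readout.get_obs()['tcp_pos'])).round(4),R.round(4).tolist())
```

```text
(512, 165) [ 0.276 -0.499  0.128]
(520, 150) [ 0.277 -0.514  0.171]
(515, 195) [ 0.225 -0.475  0.07 ]
(510, 215) [ 0.219 -0.48  -0.003]
(535, 185) [ 0.192 -0.491  0.121]
(505, 200) [ 0.261 -0.502  0.011]
(515, 240) [ 0.186 -0.494 -0.082]
(425, 145) [ 0.563 -0.478  0.025]
(450, 290) [ 0.262 -0.511 -0.067]
(435, 295) [ 0.245 -0.471 -0.095]
(465, 292) [ 0.259 -0.51   0.067]
[ 0.36   -0.3151 -0.0449] [[0.9082, 0.4185, -0.0005], [0.4185, -0.9082, 0.0017], [0.0003, -0.0018, -1.0]]
```

Request:
{"api": "drive_tool", "payload": {"steps": [{"dp": [0,0,-0.06]},{"dp": [0,0,-0.12]},{"dp": [0.03,-0.025,-0.14]},{"dp": [0.07,-0.06,-0.14]},{"dp": [0.11,-0.095,-0.14]},{"dp": [0.15,-0.13,-0.14]},{"dp": [0.19,-0.166,-0.14]},{"dp": [0.23,-0.2,-0.14]}], "hand": 0.1}}

```text
schema error: expected keys dp, angular
```

Request:
{"api": "drive_tool", "payload": {"steps": [{"dp": [0.04,-0.035,0]},{"dp": [0.085,-0.075,0.03]},{"dp": [0.13,-0.115,0.07]},{"dp": [0.13,-0.115,0.1]},{"dp": [0.13,-0.115,0.1]}]}}

```text
schema error: expected keys dp, angular
```

Run:
```python
from h import *
o=readout.get_obs(); print({k:np.round(o[k],4) for k in('time_s','qpos','tcp_pos','tcp_rot','force','width')})
p,d,K,E=snap('wrist','w1.png'); np.savez('w1.npz',p=p,d=d,K=K,E=E); print(K,E)
```

```text
{'time_s': np.float64(0.1), 'qpos': array([-1.3131,  0.2458,  1.5589, -0.    ,  1.3387, -0.1741]), 'tcp_pos': array([ 0.2719, -0.5898,  0.2044]), 'tcp_rot': array([[ 9.082e-01,  4.185e-01, -5.000e-04],
       [ 4.185e-01, -9.082e-01,  1.700e-03],
       [ 3.000e-04, -1.800e-03, -1.000e+00]]), 'force': array([-0.0671, -0.1594,  0.0009]), 'width': np.float64(0.9986)}
[[325.1922621    0.         276.82703434]
 [  0.         325.1922621  212.14886706]
 [  0.           0.           1.        ]] [[ 0.41743863 -0.90870366 -0.00162904 -0.64971121]
 [-0.8824467  -0.4058033   0.23793171 -0.02446489]
 [-0.21687048 -0.09788435 -0.97128052  0.39251012]
 [ 0.          0.          0.          1.        ]]
```

View pics/w1.png

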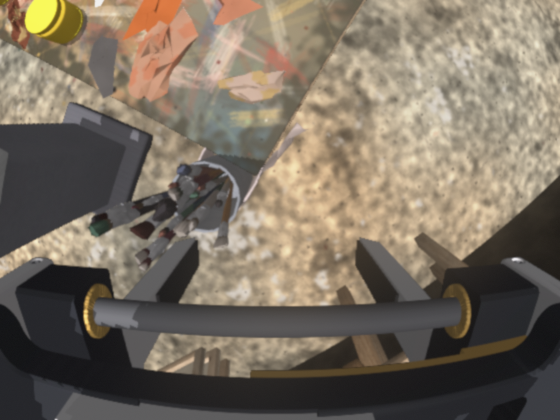

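The move was refused because both keys are required. This wrist picture, still from the start pose, shows the brush pot at about (200,200), beside the fingers, so I lift before crossing.

Request:
{"api": "drive_tool", "payload": {"steps": [{"dp": [0,0,-0.06],"angular": [0,0,0]},{"dp": [0,0,-0.12],"angular": [0,0,0]},{"dp": [0.03,-0.025,-0.14],"angular": [0,0,0]},{"dp": [0.07,-0.06,-0.14],"angular": [0,0,0]},{"dp": [0.11,-0.095,-0.14],"angular": [0,0,0]},{"dp": [0.15,-0.13,-0.14],"angular": [0,0,0]},{"dp": [0.19,-0.166,-0.14],"angular": [0,0,0]},{"dp": [0.23,-0.2,-0.14],"angular": [0,0,0]}], "hand": 0.1}}

```text
time_s: 1.15
tcp_pos: [0.3975, -0.3107, 0.3452]
tcp_rot: [[0.908, 0.418, -0.0], [0.418, -0.908, 0.0], [0.0, -0.0, -1.0]]
force: [0.2, -0.0, 0.0]
width: 0.898
grasp_force: 0.0
```

Request:
{"api": "drive_tool", "payload": {"steps": [{"dp": [0.04,-0.035,0],"angular": [0,0,0]},{"dp": [0.085,-0.075,0.03],"angular": [0,0,0]},{"dp": [0.13,-0.115,0.07],"angular": [0,0,0]},{"dp": [0.13,-0.115,0.1],"angular": [0,0,0]},{"dp": [0.13,-0.115,0.1],"angular": [0,0,0]}]}}

```text
time_s: 1.78
tcp_pos: [0.4655, -0.1517, 0.2423]
tcp_rot: [[0.907, 0.42, -0.006], [0.42, -0.907, 0.003], [-0.004, -0.006, -1.0]]
force: [-0.4, -0.7, -0.1]
width: 0.897
grasp_force: 0.0
```

Run:
```python
from h import *
o=readout.get_obs(); print({k:np.round(o[k],4) for k in('time_s','qpos','tcp_pos','tcp_rot','force','width')})
p,d,K,E=snap('wrist','w2.png'); np.savez('w2.npz',p=p,d=d,K=K,E=E); print(K,E)
```

```text
{'time_s': np.float64(1.775), 'qpos': array([-5.4690e-01, -1.6720e-01,  1.9146e+00, -2.0000e-04,  1.4010e+00,
        5.9000e-01]), 'tcp_pos': array([ 0.4655, -0.1517,  0.2423]), 'tcp_rot': array([[ 0.9073,  0.4204, -0.006 ],
       [ 0.4204, -0.9073,  0.0035],
       [-0.004 , -0.0057, -1.    ]]), 'force': array([-0.3929, -0.694 , -0.0935]), 'width': np.float64(0.8974)}
[[325.1922621    0.         276.82703434]
 [  0.         325.1922621  212.14886706]
 [  0.           0.           1.        ]] [[ 0.4181095  -0.90839428 -0.00206825 -0.33424692]
 [-0.88171851 -0.40637699  0.23964602  0.31414658]
 [-0.21853356 -0.09837466 -0.97085813  0.51709626]
 [ 0.          0.          0.          1.        ]]
```

View pics/w2.png

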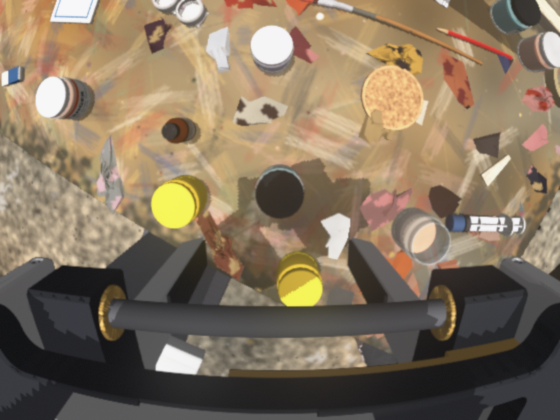

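The wrist picture shows the teal jar's lid at (278,192), orange (54,98), violet (271,47), amber cap (171,129) and coaster (392,97). The back-edge look-alikes are at (515,12) and (540,48). I'll turn these into positions with the fisheye model.

```bash
cat >> h.py <<'E'
def wray(uv,h,K,E):
    uv=np.atleast_2d(uv).astype(float); a=(uv-K[:2,2])/K[0,0]; th=np.linalg.norm(a,axis=1); s=np.sinc(th/np.pi)
    r=np.c_[a*s[:,None],np.cos(th)]@E[:3,:3]; c=-E[:3,:3].T@E[:3,3]
    return c+r*((h-c[2])/r[:,2])[:,None]
def wproj(P,K,E):
    c=E[:3,:3]@P+E[:3,3]; r=np.linalg.norm(c[:2]); return K[:2,2]+c[:2]/r*np.arctan2(r,c[2])*K[0,0]
def blob(mask,uv):
    n,l,s,c=cv2.connectedComponentsWithStats(mask.astype(np.uint8)); v,u=np.nonzero(l==l[uv[1],uv[0]]); return np.c_[u,v]
def fit(n,b,h,K,E):
    w=wray(b,h,K,E)[:,:2].astype(np.float32); (c,r)=cv2.minEnclosingCircle(w); q=cv2.minAreaRect(w)
    print(n,len(b),'mean',w.mean(0).round(4),'circ',np.round(c,4),'dia',round(2*r,4),'rect',np.round(q[0],4),np.round(q[1],4))
E
python3 - <<'E'
from h import *
z=np.load('w2.npz'); p,K,E=z['p'],z['K'],z['E']; hsv=cv2.cvtColor(p,cv2.COLOR_RGB2HSV).astype(int)
W=(hsv[...,1]<35)&(hsv[...,2]>205)
fit('teal',blob(hsv[...,2]<62,(278,192)),.066,K,E)
fit('orange',blob(W,(52,98)),.066,K,E); fit('violet',blob(W,(271,47)),.058,K,E)
fit('cap',blob(hsv[...,2]<62,(171,130)),.074,K,E)
H=hsv; cm=cv2.morphologyEx(((H[...,2]>195)&(H[...,1]>60)&(H[...,0]<20)).astype(np.uint8),cv2.MORPH_OPEN,np.ones((7,7))); fit('coaster',blob(cm,(385,90)),.008,K,E)
for P in [(.467,-.153,.066),(.466,.172,.066),(.62,-.074,.058),(.48,-.008,.074),(.643,-.241,.008)]: print(wproj(np.array(P),K,E).round(1))
E
```

```text
teal 1521 mean [ 0.4676 -0.1571] circ [ 0.4684 -0.1559] dia 0.0525 rect [ 0.4669 -0.1575] [0.0475 0.0511]
orange 942 mean [0.4658 0.1729] circ [0.4657 0.1731] dia 0.0553 rect [0.4656 0.1734] [0.0548 0.0515]
violet 1268 mean [ 0.6208 -0.0754] circ [ 0.621  -0.0752] dia 0.0475 rect [ 0.6211 -0.0756] [0.0453 0.0463]
cap 192555 mean [ 0.4798 -0.154 ] circ [ 0.2214 -0.3124] dia 1.5083 rect [ 0.3895 -0.2437] [0.8753 1.4185]
coaster 2741 mean [ 0.6435 -0.2413] circ [ 0.6436 -0.2424] dia 0.0909 rect [ 0.6425 -0.242 ] [0.0812 0.0861]
[276.7 194.7]
[50.3 96.6]
[269.8  44.5]
[163.6 133.3]
[393.   96.4]
```

Request:
{"api": "drive_tool", "payload": {"steps": [{"dp": [0,0.002,0.04],"angular": [0,0,0]},{"dp": [0,0.002,0.09],"angular": [0,0,0]},{"dp": [0,0.002,0.14],"angular": [0,0,0]},{"dp": [0,0.002,0.18],"angular": [0,0,0]},{"dp": [0,0.002,0.205],"angular": [0,0,0]},{"dp": [0,0.002,0.22],"angular": [0,0,0]},{"dp": [0,0.002,0.228],"angular": [0,0,0]},{"dp": [0,0.002,0.228],"angular": [0,0,0]}]}}

```text
time_s: 2.82
tcp_pos: [0.4685, -0.156, 0.0181]
tcp_rot: [[0.908, 0.418, 0.001], [0.418, -0.908, -0.001], [0.001, 0.001, -1.0]]
force: [0.5, 0.7, 0.4]
width: 0.9
grasp_force: 0.0
```

Request:
{"api": "drive_tool", "payload": {"steps": [{"dp": [0,0,0],"angular": [0,0,0]},{"dp": [0,0,0],"angular": [0,0,0]},{"dp": [0,0,0],"angular": [0,0,0]},{"dp": [0,0,0],"angular": [0,0,0]},{"dp": [0,0,0],"angular": [0,0,0]},{"dp": [0,0,0],"angular": [0,0,0]}], "hand": 1}}

```text
time_s: 3.58
tcp_pos: [0.4682, -0.1554, 0.0178]
tcp_rot: [[0.908, 0.418, 0.0], [0.418, -0.908, 0.0], [0.0, -0.0, -1.0]]
force: [-1.6, 2.0, 4.9]
width: 0.604
grasp_force: 30.0
```

Request:
{"api": "drive_tool", "payload": {"steps": [{"dp": [0,0,-0.02],"angular": [0,0,0]},{"dp": [0,0,-0.06],"angular": [0,0,0]},{"dp": [0.02,0.025,-0.09],"angular": [0,0,0]},{"dp": [0.05,0.062,-0.1],"angular": [0,0,0]},{"dp": [0.08,0.1,-0.1],"angular": [0,0,0]},{"dp": [0.11,0.136,-0.1],"angular": [0,0,0]},{"dp": [0.123,0.152,-0.08],"angular": [0,0,0]},{"dp": [0.123,0.152,-0.06],"angular": [0,0,0]}]}}

```text
time_s: 4.58
tcp_pos: [0.6436, -0.2424, 0.0756]
tcp_rot: [[0.908, 0.418, -0.001], [0.418, -0.908, 0.0], [-0.0, -0.0, -1.0]]
force: [-0.4, 0.4, -0.9]
width: 0.609
grasp_force: 30.0
```

Request:
{"api": "drive_tool", "payload": {"steps": [{"dp": [0,0,0.015],"angular": [0,0,0]},{"dp": [0,0,0.03],"angular": [0,0,0]},{"dp": [0,0,0.041],"angular": [0,0,0]},{"dp": [0,0,0.047],"angular": [0,0,0]},{"dp": [0,0,0.051],"angular": [0,0,0]},{"dp": [0,0,0.051],"angular": [0,0,0]},{"dp": [0,0,0.051],"angular": [0,0,0]}]}}

```text
time_s: 5.45
tcp_pos: [0.6437, -0.2422, 0.0271]
tcp_rot: [[0.908, 0.418, 0.001], [0.418, -0.908, -0.001], [0.001, 0.001, -1.0]]
force: [0.3, -0.7, -2.2]
width: 0.603
grasp_force: 30.0
```

Request:
{"api": "drive_tool", "payload": {"steps": [{"dp": [0,0,0.0015],"angular": [0,0,0]},{"dp": [0,0,0.0015],"angular": [0,0,0]},{"dp": [0,0,0.0015],"angular": [0,0,0]}]}}

```text
time_s: 5.82
tcp_pos: [0.6438, -0.2423, 0.0259]
tcp_rot: [[0.908, 0.419, 0.001], [0.419, -0.908, -0.001], [0.001, 0.001, -1.0]]
force: [-1.0, 0.1, 3.6]
width: 0.605
grasp_force: 30.0
```

Request:
{"api": "drive_tool", "payload": {"steps": [{"dp": [0,0,0],"angular": [0,0,0]},{"dp": [0,0,0],"angular": [0,0,0]},{"dp": [0,0,0],"angular": [0,0,0]},{"dp": [0,0,0],"angular": [0,0,0]},{"dp": [0,0,-0.03],"angular": [0,0,0]},{"dp": [0,0,-0.08],"angular": [0,0,0]},{"dp": [0,0,-0.14],"angular": [0,0,0]},{"dp": [0,0,-0.2],"angular": [0,0,0]}], "hand": 0.1}}

```text
time_s: 6.82
tcp_pos: [0.643, -0.2419, 0.2266]
tcp_rot: [[0.908, 0.418, -0.0], [0.418, -0.908, 0.0], [-0.0, -0.0, -1.0]]
force: [1.2, -0.8, 0.7]
width: 0.901
grasp_force: 0.0
```

Request:
{"api": "drive_tool", "payload": {"steps": [{"dp": [0,0,0],"angular": [0,0,0]},{"dp": [0,0,0],"angular": [0,0,0]}]}}

```text
time_s: 7.08
tcp_pos: [0.6429, -0.2418, 0.2241]
tcp_rot: [[0.908, 0.418, -0.001], [0.418, -0.908, 0.001], [-0.001, -0.001, -1.0]]
force: [-0.4, 0.3, -1.9]
width: 0.897
grasp_force: 0.0
```

Run:
```python
from h import *
o=readout.get_obs(); print({k:np.round(o[k],4) for k in('time_s','qpos','tcp_pos','force','width')})
p,d,K,E=snap('wrist','w3.png'); np.savez('w3.npz',p=p,d=d,K=K,E=E)
hsv=cv2.cvtColor(p,cv2.COLOR_RGB2HSV).astype(int)
for P in [(.643,-.2415,.074),(.6206,-.075,.058),(.466,.1725,.066)]: print(wproj(np.array(P),K,E).round(1))
uv=wproj(np.array((.643,-.2415,.074)),K,E).astype(int)
fit('teal',blob(hsv[...,2]<62,tuple(uv)),.074,K,E)
```

```text
{'time_s': np.float64(7.075), 'qpos': array([-0.5244,  0.3162,  1.4371, -0.    ,  1.3894,  0.6147]), 'tcp_pos': array([ 0.6429, -0.2418,  0.2241]), 'force': array([-0.4159,  0.3011, -1.8762]), 'width': np.float64(0.8972)}
[277.1 200. ]
[135.3 155.4]
[-21.9 194.6]
teal 1219 mean [ 0.6392 -0.2481] circ [ 0.6425 -0.2433] dia 0.0499 rect [ 0.6394 -0.2491] [0.0354 0.0496]
```

View pics/w3.png

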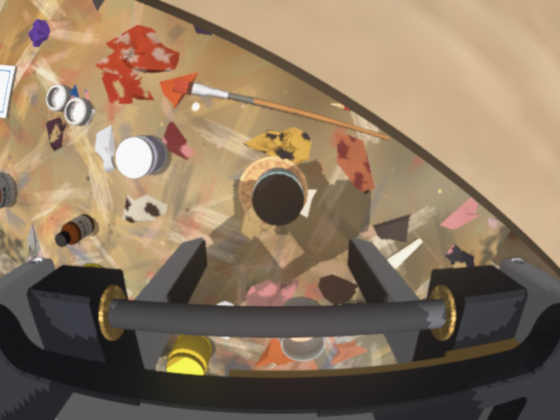

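The wrist picture shows the teal lid centred at about (277,197), seated on the coaster and within about 2 mm of the predicted (277,200). The orange jar is next.

Request:
{"api": "drive_tool", "payload": {"steps": [{"dp": [0,-0.03,0],"angular": [0,0,0]},{"dp": [0.002,-0.085,0],"angular": [0,0,0]},{"dp": [0.004,-0.145,0],"angular": [0,0,0]},{"dp": [0.006,-0.205,0],"angular": [0,0,0]},{"dp": [0.008,-0.265,0],"angular": [0,0,0]},{"dp": [0.01,-0.325,0],"angular": [0,0,0]},{"dp": [0.0125,-0.385,0],"angular": [0,0,0]},{"dp": [0.0125,-0.43,0],"angular": [0,0,0]}]}}

```text
time_s: 8.12
tcp_pos: [0.4723, 0.1556, 0.2225]
tcp_rot: [[0.908, 0.419, -0.004], [0.419, -0.908, -0.0], [-0.004, -0.002, -1.0]]
force: [0.6, -0.1, -0.0]
width: 0.892
grasp_force: 0.0
```

Request:
{"api": "drive_tool", "payload": {"steps": [{"dp": [0,-0.02,0],"angular": [0,0,0]},{"dp": [0,-0.02,0],"angular": [0,0,0]},{"dp": [0,-0.02,0],"angular": [0,0,0]},{"dp": [0,-0.02,0],"angular": [0,0,0]}]}}

```text
time_s: 8.62
tcp_pos: [0.4666, 0.171, 0.2244]
tcp_rot: [[0.909, 0.417, -0.001], [0.417, -0.909, -0.0], [-0.001, -0.0, -1.0]]
force: [-0.6, 0.5, -0.2]
width: 0.9
grasp_force: 0.0
```

```bash
cat >> h.py <<'E'
def ell(n,g,h,K,E):
    b=np.asarray(g,float); w=wray(b,h,K,E)[:,:2].astype(np.float32); e=cv2.fitEllipse(w); print(n,np.round(e[0],4),np.round(e[1],4))
E
python3 - <<'E'
from h import *
o=readout.get_obs(); print({k:np.round(o[k],4) for k in('time_s','qpos','tcp_pos','tcp_rot')})
p,d,K,E=snap('wrist','w4.png'); np.savez('w4.npz',p=p,d=d,K=K,E=E)
hsv=cv2.cvtColor(p,cv2.COLOR_RGB2HSV).astype(int); W=(hsv[...,1]<35)&(hsv[...,2]>190)
uv=wproj(np.array((.466,.1725,.066)),K,E).astype(int); print(uv)
fit('orange',blob(W,tuple(uv)),.066,K,E)
t=wproj(np.array((.6138,.2476,.008)),K,E).astype(int); print(t); W2=(hsv[...,1]<60)&(hsv[...,2]>170); fit('tile',blob(W2,tuple(t)),.008,K,E)
E
```

```text
{'time_s': np.float64(8.625), 'qpos': array([ 1.2290e-01, -1.3780e-01,  1.9214e+00, -1.0000e-04,  1.3590e+00,
        1.2634e+00]), 'tcp_pos': array([0.4666, 0.171 , 0.2244]), 'tcp_rot': array([[ 9.088e-01,  4.171e-01, -1.000e-03],
       [ 4.171e-01, -9.088e-01, -3.000e-04],
       [-1.000e-03, -2.000e-04, -1.000e+00]])}
[274 198]
orange 1720 mean [0.4648 0.1734] circ [0.4643 0.1735] dia 0.0524 rect [0.4645 0.173 ] [0.0513 0.0493]
[269  56]
tile 4303 mean [0.6109 0.2477] circ [0.6117 0.2487] dia 0.1177 rect [0.6117 0.2476] [0.0857 0.0865]
```

View pics/w4.png

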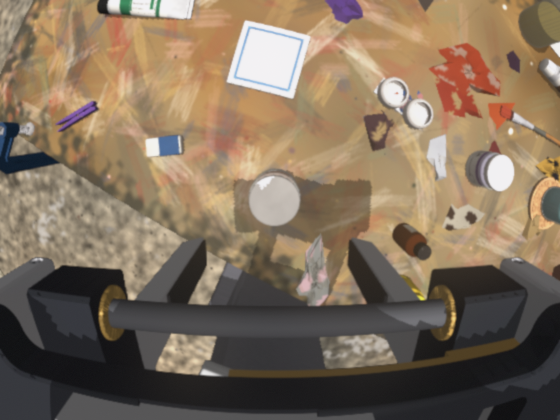

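The orange lid is at (274,199), directly below the tool, and the tile centre is at (268,58). The bystanders are undisturbed.

Request:
{"api": "drive_tool", "payload": {"steps": [{"dp": [-0.001,-0.001,0.04],"angular": [0,0,0]},{"dp": [-0.001,-0.001,0.09],"angular": [0,0,0]},{"dp": [-0.001,-0.001,0.135],"angular": [0,0,0]},{"dp": [-0.001,-0.001,0.17],"angular": [0,0,0]},{"dp": [-0.001,-0.001,0.193],"angular": [0,0,0]},{"dp": [-0.001,-0.001,0.204],"angular": [0,0,0]},{"dp": [-0.001,-0.001,0.207],"angular": [0,0,0]},{"dp": [-0.001,-0.001,0.207],"angular": [0,0,0]}]}}

```text
time_s: 9.68
tcp_pos: [0.4658, 0.1724, 0.0187]
tcp_rot: [[0.908, 0.418, 0.001], [0.418, -0.908, 0.0], [0.001, 0.0, -1.0]]
force: [-0.3, -0.6, 0.4]
width: 0.897
grasp_force: 0.0
```

Request:
{"api": "drive_tool", "payload": {"steps": [{"dp": [0,0,0],"angular": [0,0,0]},{"dp": [0,0,0],"angular": [0,0,0]},{"dp": [0,0,0],"angular": [0,0,0]},{"dp": [0,0,0],"angular": [0,0,0]},{"dp": [0,0,0],"angular": [0,0,0]},{"dp": [0,0,0],"angular": [0,0,0]}], "hand": 1}}

```text
time_s: 10.42
tcp_pos: [0.4652, 0.1726, 0.0183]
tcp_rot: [[0.908, 0.418, 0.0], [0.418, -0.908, 0.0], [0.0, -0.0, -1.0]]
force: [-1.1, 0.8, 4.4]
width: 0.607
grasp_force: 30.0
```

Run:
```python
from h import *
# teal lid circle from w3: dark-lid edge by Hough-free search: best circle match of the dark/bright boundary
z=np.load('w3.npz'); p,K,E=z['p'],z['K'],z['E']; g=cv2.GaussianBlur(cv2.cvtColor(p,cv2.COLOR_RGB2GRAY),(3,3),0).astype(np.float32)
def score(x,y,r):
    a=np.linspace(0,2*np.pi,72)
    f=lambda q: np.array([g[int(round(v)),int(round(u))] for u,v in (wproj(np.array([x+q*np.cos(t),y+q*np.sin(t),.074]),K,E) for t in a)])
    return np.median(f(r+.002)-f(r-.002))+ .5*np.mean(f(r+.002)-f(r-.002))
b=max((score(x,y,r),x,y,r) for x in np.arange(.636,.652,.001) for y in np.arange(-.25,-.233,.001) for r in (.026,.0275,.029)); print(np.round(b,4))
z=np.load('w4.npz'); p,K,E=z['p'],z['K'],z['E']
print('amber cap',wray([(424,251)],.068,K,E).round(4), wray([(399,229)],.0,K,E).round(4), 'w3',wray([(65,239)],.074,np.load('w3.npz')['K'],np.load('w3.npz')['E']).round(4),'w2',wray([(171,130)],.074,K,np.load('w2.npz')['E']).round(4))
```

```text
[ 1.233889e+02  6.430000e-01 -2.420000e-01  2.750000e-02]
amber cap [[ 0.4836 -0.0148  0.068 ]] [[ 0.4868 -0.0041  0.    ]] w3 [[ 0.4879 -0.0188  0.074 ]] w2 [[ 0.4867 -0.0148  0.074 ]]
```

Request:
{"api": "drive_tool", "payload": {"steps": [{"dp": [0,0,-0.02],"angular": [0,0,0]},{"dp": [0,0,-0.07],"angular": [0,0,0]},{"dp": [0,0.02,-0.12],"angular": [0,0,0]},{"dp": [-0.001,0.06,-0.15],"angular": [0,0,0]},{"dp": [-0.003,0.11,-0.15],"angular": [0,0,0]},{"dp": [-0.004,0.165,-0.15],"angular": [0,0,0]},{"dp": [-0.006,0.22,-0.15],"angular": [0,0,0]},{"dp": [-0.007,0.275,-0.15],"angular": [0,0,0]}]}}

```text
time_s: 11.42
tcp_pos: [0.5737, -0.082, 0.1671]
tcp_rot: [[0.908, 0.418, -0.001], [0.418, -0.908, 0.0], [-0.001, -0.001, -1.0]]
force: [-0.0, 0.4, -1.0]
width: 0.611
grasp_force: 30.0
```

Request:
{"api": "drive_tool", "payload": {"steps": [{"dp": [-0.001,0.055,0],"angular": [0,0,0]},{"dp": [-0.003,0.11,0],"angular": [0,0,0]},{"dp": [-0.004,0.15,0],"angular": [0,0,0]},{"dp": [-0.005,0.17,0],"angular": [0,0,0]},{"dp": [-0.005,0.176,0],"angular": [0,0,0]},{"dp": [-0.005,0.176,0.02],"angular": [0,0,0]},{"dp": [-0.005,0.176,0.03],"angular": [0,0,0]},{"dp": [-0.005,0.176,0.03],"angular": [0,0,0]}]}}

```text
time_s: 12.42
tcp_pos: [0.6417, -0.2406, 0.1358]
tcp_rot: [[0.908, 0.419, -0.003], [0.419, -0.908, 0.002], [-0.002, -0.003, -1.0]]
force: [0.2, 0.6, -0.6]
width: 0.609
grasp_force: 30.0
```

Request:
{"api": "drive_tool", "payload": {"steps": [{"dp": [0,0,0.015],"angular": [0,0,0]},{"dp": [0,0,0.028],"angular": [0,0,0]},{"dp": [0,0,0.036],"angular": [0,0,0]},{"dp": [0,0,0.041],"angular": [0,0,0]},{"dp": [0,0,0.043],"angular": [0,0,0]},{"dp": [0,0,0.043],"angular": [0,0,0]},{"dp": [0,0,0.043],"angular": [0,0,0]}]}}

```text
time_s: 13.3
tcp_pos: [0.6432, -0.2424, 0.0955]
tcp_rot: [[0.908, 0.418, 0.001], [0.418, -0.908, -0.0], [0.001, 0.001, -1.0]]
force: [-0.2, -1.2, -1.3]
width: 0.613
grasp_force: 30.0
```

Request:
{"api": "drive_tool", "payload": {"steps": [{"dp": [0,0,0.001],"angular": [0,0,0]},{"dp": [0,0,0.002],"angular": [0,0,0]},{"dp": [0,0,0.0025],"angular": [0,0,0]},{"dp": [0,0,0.0025],"angular": [0,0,0]}]}}

```text
time_s: 13.8
tcp_pos: [0.6428, -0.2422, 0.0924]
tcp_rot: [[0.908, 0.418, -0.0], [0.418, -0.908, 0.0], [-0.0, -0.0, -1.0]]
force: [-0.4, -0.1, -2.4]
width: 0.614
grasp_force: 30.0
```

Request:
{"api": "drive_tool", "payload": {"steps": [{"dp": [0,0,0.0005],"angular": [0,0,0]},{"dp": [0,0,0.001],"angular": [0,0,0]},{"dp": [0,0,0.001],"angular": [0,0,0]}]}}

```text
time_s: 14.18
tcp_pos: [0.6431, -0.2423, 0.0923]
tcp_rot: [[0.908, 0.419, 0.0], [0.419, -0.908, -0.0], [0.0, 0.0, -1.0]]
force: [-2.0, 1.5, 4.9]
width: 0.608
grasp_force: 30.0
```

Contact. I release, rise and look.

Request:
{"api": "drive_tool", "payload": {"steps": [{"dp": [0,0,0],"angular": [0,0,0]},{"dp": [0,0,0],"angular": [0,0,0]},{"dp": [0,0,0],"angular": [0,0,0]},{"dp": [0,0,0],"angular": [0,0,0]},{"dp": [0,0,-0.02],"angular": [0,0,0]},{"dp": [0,0,-0.06],"angular": [0,0,0]},{"dp": [0,0,-0.11],"angular": [0,0,0]},{"dp": [0,0,-0.15],"angular": [0,0,0]}], "hand": 0.1}}

```text
time_s: 15.18
tcp_pos: [0.6435, -0.2425, 0.2458]
tcp_rot: [[0.908, 0.419, 0.003], [0.419, -0.908, -0.002], [0.002, 0.003, -1.0]]
force: [0.1, 0.0, 0.3]
width: 0.901
grasp_force: 0.0
```

Request:
{"api": "drive_tool", "payload": {"steps": [{"dp": [0,0,0],"angular": [0,0,0]},{"dp": [0,0,0],"angular": [0,0,0]},{"dp": [0,0,0],"angular": [0,0,0]}]}}

```text
time_s: 15.55
tcp_pos: [0.6419, -0.2417, 0.2393]
tcp_rot: [[0.908, 0.418, -0.003], [0.418, -0.908, 0.002], [-0.002, -0.003, -1.0]]
force: [-0.2, -0.4, 0.0]
width: 0.899
grasp_force: 0.0
```

Run:
```python
from h import *
o=readout.get_obs(); print({k:np.round(o[k],4) for k in('time_s','tcp_pos','force')})
p,d,K,E=snap('wrist','w5.png'); np.savez('w5.npz',p=p,d=d,K=K,E=E)
hsv=cv2.cvtColor(p,cv2.COLOR_RGB2HSV).astype(int); W=(hsv[...,1]<40)&(hsv[...,2]>150)
uv=wproj(np.array((.643,-.242,.14)),K,E).astype(int); print(uv)
for P in [(.6206,-.075,.058),(.486,-.01,.074)]: print(wproj(np.array(P),K,E).round(1))
fit('orange',blob(W,tuple(uv)),.14,K,E)
u2=wproj(np.array((.6206,-.075,.058)),K,E).astype(int); fit('violet',blob((hsv[...,1]<35)&(hsv[...,2]>190),tuple(u2)),.058,K,E)
```

```text
{'time_s': np.float64(15.55), 'tcp_pos': array([ 0.6419, -0.2417,  0.2393]), 'force': array([-0.1544, -0.3774,  0.0258])}
[277 211]
[140.9 154. ]
[ 66.6 233.1]
orange 2952 mean [ 0.6434 -0.2433] circ [ 0.6464 -0.2466] dia 0.065 rect [ 0.6424 -0.2433] [0.0547 0.054 ]
violet 1104 mean [ 0.6182 -0.073 ] circ [ 0.6176 -0.0727] dia 0.0482 rect [ 0.6177 -0.0729] [0.0467 0.0456]
```

View pics/w5.png

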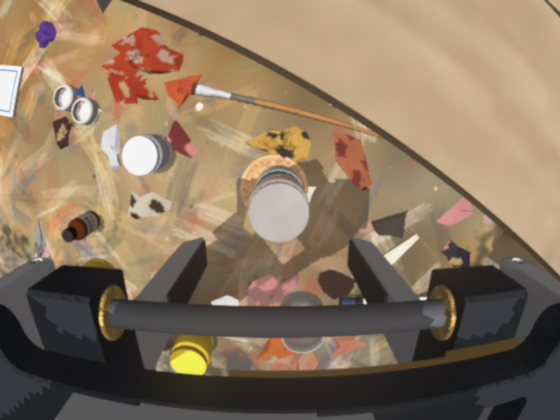

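The orange lid is centred at (277,210), matching the predicted stack position. The violet jar is at (142,155).

Request:
{"api": "drive_tool", "payload": {"steps": [{"dp": [0.01,-0.035,0],"angular": [0,0,0]},{"dp": [0.025,-0.085,0],"angular": [0,0,0]},{"dp": [0.04,-0.135,0],"angular": [0,0,0]},{"dp": [0.049,-0.162,0.02],"angular": [0,0,0]},{"dp": [0.049,-0.162,0.06],"angular": [0,0,0]},{"dp": [0.049,-0.162,0.1],"angular": [0,0,0]},{"dp": [0.049,-0.162,0.12],"angular": [0,0,0]},{"dp": [0.049,-0.162,0.12],"angular": [0,0,0]}]}}

```text
time_s: 16.6
tcp_pos: [0.6184, -0.0743, 0.1195]
tcp_rot: [[0.908, 0.418, -0.004], [0.418, -0.908, 0.001], [-0.003, -0.003, -1.0]]
force: [-0.4, -0.1, 0.8]
width: 0.898
grasp_force: 0.0
```

Request:
{"api": "drive_tool", "payload": {"steps": [{"dp": [0,0,0.03],"angular": [0,0,0]},{"dp": [0,0,0.06],"angular": [0,0,0]},{"dp": [0,0,0.085],"angular": [0,0,0]},{"dp": [0,0,0.1],"angular": [0,0,0]},{"dp": [0,0,0.105],"angular": [0,0,0]},{"dp": [0,0,0.105],"angular": [0,0,0]},{"dp": [0,0,0.105],"angular": [0,0,0]}]}}

```text
time_s: 17.48
tcp_pos: [0.6205, -0.0748, 0.0177]
tcp_rot: [[0.908, 0.419, 0.002], [0.419, -0.908, -0.001], [0.002, 0.001, -1.0]]
force: [0.1, 0.4, -0.3]
width: 0.9
grasp_force: 0.0
```

Request:
{"api": "drive_tool", "payload": {"steps": [{"dp": [0,0,0],"angular": [0,0,0]},{"dp": [0,0,0],"angular": [0,0,0]},{"dp": [0,0,0],"angular": [0,0,0]},{"dp": [0,0,0],"angular": [0,0,0]},{"dp": [0,0,0],"angular": [0,0,0]},{"dp": [0,0,0],"angular": [0,0,0]}], "hand": 1}}

```text
time_s: 18.23
tcp_pos: [0.6195, -0.0744, 0.0165]
tcp_rot: [[0.908, 0.418, -0.0], [0.418, -0.908, 0.0], [-0.0, -0.0, -1.0]]
force: [-0.3, 1.2, 1.5]
width: 0.516
grasp_force: 30.0
```

Request:
{"api": "drive_tool", "payload": {"steps": [{"dp": [0,0,-0.02],"angular": [0,0,0]},{"dp": [0,0,-0.07],"angular": [0,0,0]},{"dp": [0,0,-0.12],"angular": [0,0,0]},{"dp": [0,0,-0.17],"angular": [0,0,0]},{"dp": [0,0,-0.195],"angular": [0,0,0]},{"dp": [-0.008,0.025,-0.2],"angular": [0,0,0]},{"dp": [-0.02,0.065,-0.2],"angular": [0,0,0]},{"dp": [-0.033,0.11,-0.2],"angular": [0,0,0]}]}}

```text
time_s: 19.23
tcp_pos: [0.6358, -0.1891, 0.2181]
tcp_rot: [[0.908, 0.419, 0.001], [0.419, -0.908, -0.001], [0.001, 0.001, -1.0]]
force: [0.9, -0.3, -1.7]
width: 0.518
grasp_force: 30.0
```

Request:
{"api": "drive_tool", "payload": {"steps": [{"dp": [-0.01,0.035,0],"angular": [0,0,0]},{"dp": [-0.015,0.049,0],"angular": [0,0,0]},{"dp": [-0.016,0.053,0.01],"angular": [0,0,0]},{"dp": [-0.016,0.053,0.03],"angular": [0,0,0]},{"dp": [-0.016,0.053,0.045],"angular": [0,0,0]},{"dp": [-0.016,0.053,0.053],"angular": [0,0,0]},{"dp": [-0.016,0.053,0.056],"angular": [0,0,0]},{"dp": [-0.016,0.053,0.056],"angular": [0,0,0]}]}}

```text
time_s: 20.23
tcp_pos: [0.6435, -0.243, 0.1606]
tcp_rot: [[0.908, 0.419, 0.0], [0.419, -0.908, -0.0], [0.0, 0.0, -1.0]]
force: [0.3, -0.0, -0.6]
width: 0.52
grasp_force: 30.0
```

Request:
{"api": "drive_tool", "payload": {"steps": [{"dp": [0,0,0],"angular": [0,0,0]},{"dp": [0,0,0.001],"angular": [0,0,0]},{"dp": [0,0,0.002],"angular": [0,0,0]},{"dp": [0,0,0.002],"angular": [0,0,0]},{"dp": [0,0,0.002],"angular": [0,0,0]}]}}

```text
time_s: 20.85
tcp_pos: [0.6433, -0.2431, 0.1585]
tcp_rot: [[0.908, 0.418, 0.0], [0.418, -0.908, 0.0], [0.0, -0.0, -1.0]]
force: [0.5, -0.4, -1.1]
width: 0.519
grasp_force: 30.0
```

Request:
{"api": "drive_tool", "payload": {"steps": [{"dp": [0,0,0.001],"angular": [0,0,0]},{"dp": [0,0,0.002],"angular": [0,0,0]},{"dp": [0,0,0.002],"angular": [0,0,0]},{"dp": [0,0,0.002],"angular": [0,0,0]}]}}

```text
time_s: 21.35
tcp_pos: [0.6433, -0.2431, 0.1565]
tcp_rot: [[0.908, 0.419, 0.0], [0.419, -0.908, -0.0], [0.0, 0.0, -1.0]]
force: [0.3, 0.6, -1.4]
width: 0.519
grasp_force: 30.0
```

Request:
{"api": "drive_tool", "payload": {"steps": [{"dp": [0,0,0.0005],"angular": [0,0,0]},{"dp": [0,0,0.001],"angular": [0,0,0]},{"dp": [0,0,0.001],"angular": [0,0,0]}]}}

```text
time_s: 21.72
tcp_pos: [0.6436, -0.2432, 0.1565]
tcp_rot: [[0.908, 0.419, 0.001], [0.419, -0.908, -0.0], [0.001, 0.001, -1.0]]
force: [-1.5, 1.3, 4.4]
width: 0.518
grasp_force: 30.0
```

Request:
{"api": "drive_tool", "payload": {"steps": [{"dp": [0,0,0],"angular": [0,0,0]},{"dp": [0,0,0],"angular": [0,0,0]},{"dp": [0,0,0],"angular": [0,0,0]},{"dp": [0,0,0],"angular": [0,0,0]},{"dp": [0,0,-0.015],"angular": [0,0,0]},{"dp": [0,0,-0.05],"angular": [0,0,0]},{"dp": [0,0,-0.09],"angular": [0,0,0]},{"dp": [0,0,-0.1],"angular": [0,0,0]}], "hand": 0.1}}

```text
time_s: 22.72
tcp_pos: [0.6449, -0.2439, 0.2603]
tcp_rot: [[0.908, 0.419, 0.006], [0.419, -0.908, -0.004], [0.004, 0.006, -1.0]]
force: [-0.0, 0.0, 0.1]
width: 0.9
grasp_force: 0.0
```

Request:
{"api": "drive_tool", "payload": {"steps": [{"dp": [-0.005,-0.03,0],"angular": [0,0,0]},{"dp": [-0.013,-0.08,0],"angular": [0,0,0]},{"dp": [-0.022,-0.13,0],"angular": [0,0,0]},{"dp": [-0.03,-0.18,0],"angular": [0,0,0]},{"dp": [-0.04,-0.23,0],"angular": [0,0,0]},{"dp": [-0.047,-0.265,0.01],"angular": [0,0,0]},{"dp": [-0.047,-0.275,0.01],"angular": [0,0,0]},{"dp": [-0.047,-0.275,0.01],"angular": [0,0,0]}]}}

```text
time_s: 23.72
tcp_pos: [0.4857, -0.013, 0.2455]
tcp_rot: [[0.908, 0.419, 0.0], [0.419, -0.908, -0.0], [0.0, 0.0, -1.0]]
force: [-0.1, -0.1, 0.4]
width: 0.901
grasp_force: 0.0
```

Request:
{"api": "drive_tool", "payload": {"steps": [{"dp": [0,0,0],"angular": [0,0,0]},{"dp": [0,0,0],"angular": [0,0,0]},{"dp": [0,0,0],"angular": [0,0,0]}]}}

```text
time_s: 24.1
tcp_pos: [0.4858, -0.0136, 0.2454]
tcp_rot: [[0.909, 0.418, -0.0], [0.418, -0.909, -0.0], [-0.0, -0.0, -1.0]]
force: [-0.4, 0.4, 0.4]
width: 0.899
grasp_force: 0.0
```

Run:
```python
from h import *
o=readout.get_obs(); print({k:np.round(o[k],4) for k in('time_s','tcp_pos','force')})
p,d,K,E=snap('wrist','w6.png'); np.savez('w6.npz',p=p,d=d,K=K,E=E)
print(wproj(np.array([.485,-.012,.074]),K,E))
p,d,K,E=snap('scene','s6.png')
a=cv2.imread('pics/w6.png'); b=cv2.imread('pics/s6.png')
cv2.imwrite('pics/c6.png',np.hstack([cv2.resize(a[120:280,200:360],(399,399),interpolation=2),cv2.resize(b[80:240,280:440],(399,399),interpolation=2)]))
```

```text
{'time_s': np.float64(24.1), 'tcp_pos': array([ 0.4858, -0.0136,  0.2454]), 'force': array([-0.4202,  0.4291,  0.431 ])}
[274.95869311 196.64756901]
```

View pics/c6.png

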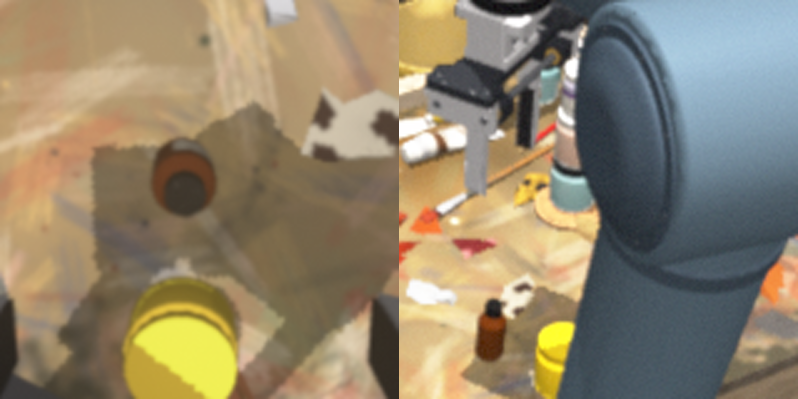

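The crop shows the amber cap at wrist pixel (275,198), as predicted. The scene half shows teal, orange and violet stacked on the coaster. I descend on the bottle.

Request:
{"api": "drive_tool", "payload": {"steps": [{"dp": [0,-0.001,0.05],"angular": [0,0,0]},{"dp": [0,-0.001,0.1],"angular": [0,0,0]},{"dp": [0,-0.001,0.15],"angular": [0,0,0]},{"dp": [0,-0.001,0.19],"angular": [0,0,0]},{"dp": [0,-0.001,0.215],"angular": [0,0,0]},{"dp": [0,-0.001,0.229],"angular": [0,0,0]},{"dp": [0,-0.001,0.233],"angular": [0,0,0]},{"dp": [0,-0.001,0.233],"angular": [0,0,0]}]}}

```text
time_s: 25.2
tcp_pos: [0.4858, -0.0123, 0.0132]
tcp_rot: [[0.908, 0.419, 0.001], [0.419, -0.908, -0.0], [0.001, 0.001, -1.0]]
force: [0.3, -0.1, 0.6]
width: 0.899
grasp_force: 0.0
```

Request:
{"api": "drive_tool", "payload": {"steps": [{"dp": [0,0,0],"angular": [0,0,0]},{"dp": [0,0,0],"angular": [0,0,0]},{"dp": [0,0,0],"angular": [0,0,0]},{"dp": [0,0,0],"angular": [0,0,0]},{"dp": [0,0,0],"angular": [0,0,0]},{"dp": [0,0,0],"angular": [0,0,0]},{"dp": [0,0,0],"angular": [0,0,0]},{"dp": [0,0,0],"angular": [0,0,0]}], "hand": 1}}

```text
time_s: 26.2
tcp_pos: [0.485, -0.0121, 0.0124]
tcp_rot: [[0.908, 0.418, -0.0], [0.418, -0.908, 0.0], [-0.0, -0.0, -1.0]]
force: [-0.0, -0.2, 0.1]
width: 0.322
grasp_force: 30.0
```

Request:
{"api": "drive_tool", "payload": {"steps": [{"dp": [0,0,-0.02],"angular": [0,0,0]},{"dp": [0,0,-0.07],"angular": [0,0,0]},{"dp": [0.02,-0.016,-0.1],"angular": [0,0,0]},{"dp": [0.06,-0.049,-0.1],"angular": [0,0,0]},{"dp": [0.1,-0.081,-0.1],"angular": [0,0,0]},{"dp": [0.14,-0.114,-0.1],"angular": [0,0,0]},{"dp": [0.18,-0.146,-0.1],"angular": [0,0,0]},{"dp": [0.21,-0.17,-0.1],"angular": [0,0,0]}]}}

```text
time_s: 27.2
tcp_pos: [0.6051, 0.2321, 0.112]
tcp_rot: [[0.908, 0.42, -0.0], [0.42, -0.908, -0.0], [-0.0, 0.0, -1.0]]
force: [-0.3, -1.0, -0.5]
width: 0.324
grasp_force: 30.0
```

Request:
{"api": "drive_tool", "payload": {"steps": [{"dp": [0.0145,-0.0125,0],"angular": [0,0,0]},{"dp": [0.0145,-0.0125,0.03],"angular": [0,0,0]},{"dp": [0.0145,-0.0125,0.06],"angular": [0,0,0]},{"dp": [0.0145,-0.0125,0.078],"angular": [0,0,0]},{"dp": [0.0145,-0.0125,0.087],"angular": [0,0,0]},{"dp": [0.0145,-0.0125,0.09],"angular": [0,0,0]},{"dp": [0.0145,-0.0125,0.09],"angular": [0,0,0]},{"dp": [0.0145,-0.0125,0.09],"angular": [0,0,0]}]}}

```text
time_s: 28.2
tcp_pos: [0.6134, 0.2478, 0.0236]
tcp_rot: [[0.908, 0.419, 0.002], [0.419, -0.908, 0.0], [0.002, 0.0, -1.0]]
force: [0.2, 0.4, -0.1]
width: 0.323
grasp_force: 30.0
```

Request:
{"api": "drive_tool", "payload": {"steps": [{"dp": [0,0,0.001],"angular": [0,0,0]},{"dp": [0,0,0.0015],"angular": [0,0,0]},{"dp": [0,0,0.0015],"angular": [0,0,0]},{"dp": [0,0,0.0015],"angular": [0,0,0]}]}}

```text
time_s: 28.7
tcp_pos: [0.6126, 0.2476, 0.021]
tcp_rot: [[0.908, 0.419, -0.0], [0.419, -0.908, 0.0], [-0.0, -0.0, -1.0]]
force: [-0.5, -0.8, -0.9]
width: 0.322
grasp_force: 30.0
```

Request:
{"api": "drive_tool", "payload": {"steps": [{"dp": [0,0,0.0005],"angular": [0,0,0]},{"dp": [0,0,0.001],"angular": [0,0,0]},{"dp": [0,0,0.001],"angular": [0,0,0]},{"dp": [0,0,0.001],"angular": [0,0,0]}]}}

```text
time_s: 29.2
tcp_pos: [0.6128, 0.2476, 0.0204]
tcp_rot: [[0.908, 0.419, 0.0], [0.419, -0.908, 0.0], [0.0, 0.0, -1.0]]
force: [-1.8, -0.7, 3.8]
width: 0.322
grasp_force: 30.0
```

Request:
{"api": "drive_tool", "payload": {"steps": [{"dp": [0,0,0],"angular": [0,0,0]},{"dp": [0,0,0],"angular": [0,0,0]},{"dp": [0,0,0],"angular": [0,0,0]},{"dp": [0,0,0],"angular": [0,0,0]},{"dp": [0,0,-0.02],"angular": [0,0,0]},{"dp": [0,0,-0.06],"angular": [0,0,0]},{"dp": [0,0,-0.12],"angular": [0,0,0]},{"dp": [0,0,-0.18],"angular": [0,0,0]}], "hand": 0.3}}

```text
time_s: 30.2
tcp_pos: [0.6126, 0.2476, 0.2033]
tcp_rot: [[0.908, 0.418, 0.001], [0.418, -0.908, 0.0], [0.001, 0.0, -1.0]]
force: [1.1, -0.4, 0.2]
width: 0.701
grasp_force: 0.0
```

Request:
{"api": "drive_tool", "payload": {"steps": [{"dp": [-0.04,-0.01,-0.03],"angular": [0,0,0]},{"dp": [-0.09,-0.02,-0.06],"angular": [0,0,0]},{"dp": [-0.13,-0.03,-0.08],"angular": [0,0,0]},{"dp": [-0.13,-0.03,-0.08],"angular": [0,0,0]},{"dp": [-0.13,-0.03,-0.08],"angular": [0,0,0]},{"dp": [-0.13,-0.03,-0.08],"angular": [0,0,0]}]}}

```text
time_s: 30.95
tcp_pos: [0.4824, 0.2204, 0.2792]
tcp_rot: [[0.908, 0.418, -0.001], [0.418, -0.908, -0.0], [-0.001, -0.0, -1.0]]
force: [0.0, -0.2, 0.3]
width: 0.7
grasp_force: 0.0
```

Run:
```python
from h import *
o=readout.get_obs(); print({k:np.round(o[k],4) for k in('time_s','tcp_pos','force')})
p,d,K,E=snap('wrist','w7.png'); np.savez('w7.npz',p=p,d=d,K=K,E=E)
print('w tile',wproj(np.array([.612,.2476,.008]),K,E),'cap',wproj(np.array([.612,.2476,.082]),K,E))
p,d,K,E=snap('top','t7.png'); s,_,Ks,Es=snap('scene','s7.png')
def pr(P):
    c=E[:3,:3]@P+E[:3,3]; return (c[:2]/c[2]*K[0,0]+K[:2,2])
for P in [(.643,-.242,.198),(.643,-.242,.14),(.643,-.242,.008),(.612,.2476,.082)]: print(P,pr(np.array(P)).round(1))
C=cloud(d,K,E); u,v=pr(np.array((.643,-.242,.198))).astype(int); w=C[v-12:v+13,u-12:u+13].reshape(-1,3); q=w[w[:,2]>.185]; print('top of stack',q.mean(0).round(4),cv2.minEnclosingCircle(q[:,:2].astype(np.float32)))
a=cv2.imread('pics/w7.png'); b=cv2.imread('pics/s7.png'); t=cv2.imread('pics/t7.png')
cv2.imwrite('pics/c7.png',np.vstack([np.hstack([cv2.resize(t[130:250,130:430],(500,200)),cv2.resize(b[80:240,310:470],(300,200))]),cv2.resize(a[0:210],(800,300))]))
```

```text
{'time_s': np.float64(30.95), 'tcp_pos': array([0.4824, 0.2204, 0.2792]), 'force': array([ 0.0336, -0.1824,  0.3203])}
w tile [297.94904179  90.599553  ] cap [302.01964909  82.41218678]
(0.643, -0.242, 0.198) [381.3 151.5]
(0.643, -0.242, 0.14) [377.1 156.3]
(0.643, -0.242, 0.008) [368.7 165.9]
(0.612, 0.2476, 0.082) [209.2 168.3]
top of stack [ 0.6396 -0.2405  0.2102] ((0.4683343172073364, -0.1007269024848938), 0.24982941150665283)
```

View pics/c7.png

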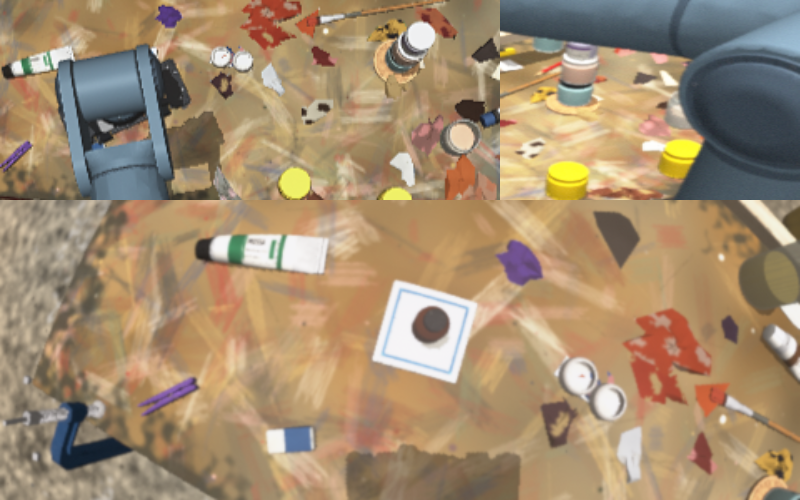

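The last view shows the bottle upright on the middle of the tile. The stack's top lid is at top-camera pixel (382,152) against a predicted (381,151.5). The bystanders visible in it are in place, and the arm is clear.

```bash
python3 -c "
from plant import ctrl; print(ctrl.hand_in())"
```

```text
the job is handed in; nothing more can be done
None
```

The teal, orange and violet jars are stacked on the coaster and the amber bottle stands on the tile; the last pictures showed all of them upright and centred, no bystander was seen out of place, and I handed the job in at about 31 s without a verdict shown.

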